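# Fetch the fallen desk things from under the riser with the reacher

## Task

Small things have slid under the clear riser on the desk. Lift the storage box out of the way and stand it on the notebook, then take the reacher from its mat and use it, squeezing its trigger, to fetch every fallen thing out of the gap and put it in the blue tray; handle the fallen things only with the reacher, not with your own fingers. When the gap is empty, put the reacher back on its mat, lying along it with the grip up and the trigger released, and leave the plant, mug, phone and pen pot alone.

Things in the scene. Friction and masses are not known exactly. Their poses are not given: they have to be found in the camera images.
- riser: Clear acrylic desk riser, fixed: top 400 (its x) x 200 (its y) x 8 mm, underside 62 and top 70 mm above the desk. Four 18 mm steel legs at x +-186, y +-85 mm. Origin on the desk under its centre, z up. The gap under it is open at its front edge, its own y = +100 mm (about world +y, towards the desk's middle), and closed behind by a clear panel at y = -92 mm.
- box: Lidded storage box, white with a brown card lid, closed, 150 (its x) x 56 (its y) x 60 mm high, 0.2 to 0.4 kg, loose; it starts in front of the gap, 35 to 50 mm from the riser's front edge. Origin at the centre of its underside, z up.
- notebook: Closed white B6 notebook with a black spine band, lying flat, fixed, 180 (its x) x 130 (its y) x 12 mm thick. Origin on the desk under its centre.
- reacher: Compact reacher (litter picker), loose, 0.2 kg, parked on the grey mat on its base, pistol grip up. Origin under the grip on its underside; x along the shaft to the jaws, z up. Base x -47 to +49, 50 wide, 36 mm high. Shaft 13 mm thick, axis 20 mm up; orange head x 170 to 196, 34 wide, 10 to 30 mm up. Centre of mass about 30 mm ahead of the grip.
- reacher_grip (a point): Point to take it by from above, 100 mm over its underside, midway between the back of the orange handle post (28 x 30 mm, 124 high) and the front of the black trigger blade (14 x 26 mm, z 50 to 120), which stands ahead (+x) of it. Width to grip, along its x: 60 mm (x -30 to +30), 42 mm with the trigger fully squeezed.
- reacher_jaws (a point): Point midway between the jaw pads, 250 mm ahead (reacher's x) of the grip and 12 mm above the reacher's underside.
- reacher_mid (a point): Point on the reacher's underside 110 mm ahead of the grip, half-way along it.
- trigger (a joint): Reacher's trigger, m: 0 released, 0.018 fully squeezed. Spring: 10 N at 0 to 18 N at 0.018, which keeps the tool held. Pads 50 mm apart at 0, closing about 2.9 mm per mm of trigger, touching at 0.018, reopening when let out. An opening of 54 to 58 mm holds the tool with jaws nearly open; closing on with 20 to 25 N closes them (the tool edges forward by half the squeeze).
- jaw_left: Left jaw (+y side of the reacher) with a black rubber pad 24 mm long, 6 thick, from 2 to 22 mm above the reacher's underside; origin at its pivot on the head. The jaws reach 12 mm beyond point reacher_jaws; opened, they measure about 70 mm over their backs.
- jaw_right: Right jaw (-y side), mirror image of the left one.
- eraser: White eraser in a blue sleeve, 46 (its x) x 20 x 14 mm high, loose. Origin at the centre of its underside. Three or all of eraser, USB stick, sharpener and stapler lie under the riser (the other is absent), 45 to 85 mm behind its front edge, long side within 0.3 rad of pointing straight out, centres at least 40 mm apart.
- usb_stick: Red USB stick with a steel plug, 56 (its x) x 19 x 12 mm high, loose. Origin at the centre of its underside. May be absent.
- sharpener: Brass pencil sharpener block, 30 (its x) x 18 x 16 mm high, loose. Origin at the centre of its underside. May be absent.
- stapler: Green and black mini stapler, 56 (its x) x 20 x 28 mm high, loose. Origin at the centre of its underside. May be absent.
- tray: Blue desk tray, fixed, 150 (its x) x 150 (its y) x 18 mm high, walls 5 mm, open at the top. Origin on the desk under its centre. The tray and the notebook lie side by side, either one nearer the robot.
- tray_in (a point): Centre of the tray's inner floor, 5 mm above the desk; axes as the tray's.
- mat: Grey felt mat on which the reacher is kept, fixed, 320 (its x) x 110 x 3 mm. Origin on the desk under its centre. The reacher starts lying along its x, jaws towards +x, its mid point near the mat's centre.
- plant: Bystander: succulent in a white pot, 64 mm wide and about 100 high, standing at the back of the riser's top.
- mug: Bystander: pink mug, 76 mm wide, 88 high, on the desk.
- phone: Bystander: dark phone lying flat, 148 x 72 x 9 mm.
- pen_pot: Bystander: yellow and blue pen pot, 70 x 70 x 90 mm, with pens up to about 165 mm.
There are look-alikes about, which are no part of the job. Leave any green or red look-alike of the box alone.

How it is judged:
On the way, in this order (a step that is already met when the one before it is completed fails the run):
1. the storage box stands upright on the notebook, let go (horizontal distance between box and notebook below 0.07 m and angle between box's own z axis and vertical below 0.12 rad and height (world z) of box between 0.006 and 0.02 m and linear speed of box below 0.03 m/s and contact force between the fingers and box below 0.2 N), for 0.3 s.
2. by squeezing the trigger, both jaws of the reacher close on one of the fallen things while it is still under the riser (((contact force between each of jaw_left, jaw_right and eraser above 0.4 N and value of joint trigger above 0.003 m and y of eraser in the frame of riser below 0.1 m and x of eraser in the frame of riser between -0.2 and 0.2 m) or (contact force between each of jaw_left, jaw_right and usb_stick above 0.4 N and value of joint trigger above 0.003 m and y of usb_stick in the frame of riser below 0.1 m and x of usb_stick in the frame of riser between -0.2 and 0.2 m) or (contact force between each of jaw_left, jaw_right and sharpener above 0.4 N and value of joint trigger above 0.003 m and y of sharpener in the frame of riser below 0.1 m and x of sharpener in the frame of riser between -0.2 and 0.2 m) or (contact force between each of jaw_left, jaw_right and stapler above 0.4 N and value of joint trigger above 0.003 m and y of stapler in the frame of riser below 0.1 m and x of stapler in the frame of riser between -0.2 and 0.2 m))), for 0.2 s.
At the end, for the whole second after the job is handed in: Box upright on the notebook (centres within 70 mm); every fallen thing at rest in the blue tray, let go; reacher standing grip up on its mat (mid point within 50 mm of the mat's centre, along the mat within 0.3 rad, either way round), trigger released; all at rest (horizontal distance between box and notebook below 0.07 m and angle between each of box, reacher's own z axis and vertical below 0.12 rad and height (world z) of box between 0.006 and 0.02 m and linear speed of each of box, eraser, usb_stick, sharpener, stapler, reacher below 0.03 m/s and x of eraser in the frame of tray_in between -0.075 and 0.075 m and y of eraser in the frame of tray_in between -0.075 and 0.075 m and height (world z) of each of eraser, usb_stick, sharpener, stapler below 0.04 m and contact force between reacher and eraser below 0.1 N and x of usb_stick in the frame of tray_in between -0.075 and 0.075 m and y of usb_stick in the frame of tray_in between -0.075 and 0.075 m and contact force between reacher and usb_stick below 0.1 N and x of sharpener in the frame of tray_in between -0.075 and 0.075 m and y of sharpener in the frame of tray_in between -0.075 and 0.075 m and contact force between reacher and sharpener below 0.1 N and x of stapler in the frame of tray_in between -0.075 and 0.075 m and y of stapler in the frame of tray_in between -0.075 and 0.075 m and contact force between reacher and stapler below 0.1 N and horizontal distance between reacher_mid and mat below 0.05 m and angle between the x axis of reacher and the x axis of mat, either way round below 0.3 rad and height (world z) of reacher below 0.01 m and value of joint trigger below 0.002 m); the robot touches nothing.
It fails at once if the fingers touched a fallen thing (they are handled with the reacher only) (contact force between the fingers and eraser above 0.5 N or contact force between the fingers and usb_stick above 0.5 N or contact force between the fingers and sharpener above 0.5 N or contact force between the fingers and stapler above 0.5 N).
It fails at once if the plant was shifted by more than 30 mm or tipped (distance of plant from where it was at the start of the episode above 0.03 m or angle between plant's own z axis and vertical above 0.35 rad).
It fails at once if the mug was shifted by more than 30 mm or tipped (distance of mug from where it was at the start of the episode above 0.03 m or angle between mug's own z axis and vertical above 0.35 rad).
It fails at once if the phone was shifted by more than 30 mm or tipped (distance of phone from where it was at the start of the episode above 0.03 m or angle between phone's own z axis and vertical above 0.35 rad).
It fails at once if the pen pot was shifted by more than 30 mm or tipped (distance of pen_pot from where it was at the start of the episode above 0.03 m or angle between pen_pot's own z axis and vertical above 0.35 rad).
Of eraser, usb_stick, sharpener, stapler only 3 to 4 are there at a start; the rules pass over those that are not, and their reading is None.
At some moment in a run one of eraser, usb_stick, sharpener, stapler, box may be knocked a few centimetres aside while the robot is not near it.
It also fails if it takes over 208 s, if anything falls off the work surface, if the arm or the gripper's body presses on something with over 40 N, if the wrist force passes 120 N, or if a joint passes its speed limit or range.

## Robot

A 6-joint arm with a two-finger parallel gripper is mounted at the origin on the work surface. World frame = base frame: x ahead of the robot, y to its left, z up, the work surface at z = 0. Lengths are in m, angles in rad, forces in N, time in s.
With the tool pointing down it reaches from about 0.325 to 0.775 m from the base axis. Payload 5.5 kg.
Tool frame: the origin (TCP) lies midway between the tips of the shut fingers; the grasp point (between the pads) lies 19 mm behind it; z points along the fingers, y is the line along which they close (so a half turn about z gives the same grasp; the last joint's range is limited). The gripper opens to 88 mm and grips with 3 to 60 N. Pads are 20 mm wide; open, the fingers measure 115 mm over their backs; the gripper's body (75 mm by 178 mm) begins 61 mm behind the grasp point.
Start: joints at [1.156, 0.091, 1.231, -0, 1.82, -0.057], TCP at [0.21, 0.562, 0.223] pointing down, gripper open.
Joint ranges: [-2.87, 2.87], [-0.86, 2.18], [0.17, 2.46], [-1.51, 4.65], [0.06, 2.69], [-2.65, 2.65]. Speed limits (rad/s): [2.57, 2.57, 3.01, 3.14, 3.14, 3.14].

## Interface

Orientations are given as a rotation vector (axis times angle).
In Python, from plant import arm gives the robot as it stands.
- The arm moves only by the tool servo_tool, never from a script. Its arguments are lists of equal length, an entry for each row: "fingers": the gripper's target within -1 to 1 (fully open at 1, half-way at 0, shut at -1); "dp": the shift along the world's x, y, z in m, a list of three; "rot": the turn, a rotation vector about the world's x, y, z in rad, a list of three. In form: {"fingers": [fingers, ...], "dp": [[dx, dy, dz], ...], "rot": [[wx, wy, wz], ...]}. A call has 1 to 20 rows; each row is the pose to reach, as a shift and turn from the pose commanded when the call began; what a row does not reach only later rows make up. A row lasts 1/8 s, in which the tool goes at most 62.5 mm and 10.7 degrees, less where a joint would pass 70% of its speed; a pose out of reach is approached as far as the arm can. A call with a gripper value outside its range is refused whole. The fingers move at their own pace and stop on an object; "newtons" is the grip in N (left out, the last holds). Time passes only in rows, so rows that repeat a pose let the fingers close. It gives the time, the measured TCP pose, the force, the opening and the grip force at its end, in the units of the state.
- arm.observe(): the state, without advancing time (a new reading comes with each control period).
- arm.get_image(name): name is "scene" or "top" or "wrist"; returns a dict with "frame" (420x560x3 uint8, red, green, blue), "fx", "fy", "cx", "cy" (pixels), "xyz" and "attitude" of the camera in the world. Camera axes: x right, y down, z forward; pixel columns grow to the right and rows downward; lengths in m; the calibration is good to about 2 mm. The wrist camera is an equidistant fisheye: a pixel r from the principal point sees the ray r / f radians off the axis. A picture is of the moment at which its call begins. There is no depth.
- arm.finish_job(): hands the job in; it is judged then, once.
The state is a dict: "clock": time; "joint_pos": joint angles; "qvel": joint speeds; "effort": joint torques, N m; "position": TCP position; "tool_rot": TCP orientation; "wrist_force": force on the tool from outside, world axes, zero at the start; "ft_torque": the same for the moment, N m; "finger_gap": finger opening in m; "grasp_force": force on a finger pad.
Only numpy, scipy, OpenCV 4.12 (cv2) and the standard library are available. Lean on these libraries where they do the work, as an engineer would, in place of code of your own. Each camera call takes 0.05 s, during which the arm holds its last target. There are 200 camera calls.

## Working session

There is one attempt and no reset: what is moved stays moved. The work goes in short steps, Python scripts to look and compute and a tool call to move; the robot and the scene stay as the last step left them, time stands still between calls to the robot, and variables do not carry over. Pictures are saved under pics/ and viewed, at most 14 in all, crops included, and the job is handed in when it is done.

Besides the shell and the picture viewer there is one more tool, called by a JSON object that holds its "method" and its "body", one argument or row to a line. servo_tool: Moves the arm, as the interface text tells. Its arguments: {"type":"object","properties":{"fingers":{"type":"array","items":{"type":"number"}},"dp":{"type":"array","items":{"type":"array","items":{"type":"number"}}},"rot":{"type":"array","items":{"type":"array","items":{"type":"number"}}},"newtons":{"type":"number"}},"required":["fingers","dp","rot"]}

```bash
ls; mkdir -p pics; cat > h.py <<'E'
import numpy as np, cv2
from scipy.spatial.transform import Rotation as R
from plant import arm
def rotm(a):
    a=np.array(a,float)
    return a if a.shape==(3,3) else (R.from_rotvec(a).as_matrix() if a.size==3 else R.from_quat(a).as_matrix())
def grab(n,f):
    im=arm.get_image(n); cv2.imwrite(f'pics/{f}.png',im['frame'][:,:,::-1])
    np.savez(f'pics/{f}.npz',**{k:v for k,v in im.items()},fish=(n=='wrist')); return im
def ray(f,u,v):
    d=np.load(f'pics/{f}.npz'); x=(u-d['cx'])/d['fx']; y=(v-d['cy'])/d['fy']
    if d['fish']:
        r=np.hypot(x,y); s=np.sin(r)/max(r,1e-9); c=np.array([x*s,y*s,np.cos(r)])
    else: c=np.array([x,y,1.])
    c=rotm(d['attitude'])@c; return d['xyz'],c/np.linalg.norm(c)
def onz(f,u,v,z=0.):
    o,c=ray(f,u,v); return o+c*(z-o[2])/c[2]
def tri(*obs):
    A=np.zeros((3,3));b=np.zeros(3)
    for f,u,v in obs:
        o,c=ray(f,u,v);P=np.eye(3)-np.outer(c,c);A+=P;b+=P@o
    return np.linalg.solve(A,b)
E
python3 - <<'E'
from h import *
for n in ('scene','top','wrist'):
    im=grab(n,n+'0'); print(n,im['fx'],im['fy'],im['cx'],im['cy'],im['xyz'],im['attitude'])
a=cv2.imread('pics/scene0.png');b=cv2.imread('pics/top0.png')
print(arm.observe())
E
```

```text
pics
scene 520.8958474494459 520.8958474494459 290.9528707316443 208.8833432855185 [1.23066268 1.09587496 0.95498399] [-0.66908208 -2.44041062  1.37334453]
top 479.1028779274991 479.1028779274991 279.84768098224583 200.2747425007214 [ 0.28301409 -0.08878002  1.65952885] [-2.15200165  2.15623931 -0.18037175]
wrist 325.19226210127806 325.19226210127806 278.5419586904017 214.62174652177382 [0.14268169 0.58683742 0.38434226] [2.39181555 1.6610343  0.22170689]
{'clock': 0.15, 'joint_pos': array([ 1.15630836e+00,  9.16848456e-02,  1.23159354e+00,  2.59950083e-05,
        1.81977277e+00, -5.66992231e-02]), 'qvel': array([ 0.00038352, -0.0021029 , -0.00263184, -0.00113101, -0.00026647,
        0.00022445]), 'effort': array([ 5.90803302e-04, -4.47046173e+01, -4.06906807e+01,  6.98051951e-02,
        2.75479769e-02, -9.49474816e-05]), 'position': array([0.21003001, 0.5618129 , 0.22177614]), 'tool_rot': array([-5.58945380e-01, -3.09109797e+00,  2.21822636e-03]), 'wrist_force': array([-0.78540262,  0.45530433,  0.22430541]), 'ft_torque': array([ 0.0452996 , -0.0325552 , -0.04281743]), 'grasp_force': 0.0, 'finger_gap': 0.08751579103420565}
```

View pics/scene0.png

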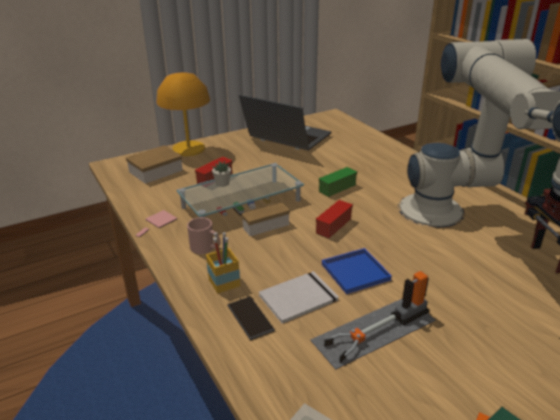

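View pics/top0.png

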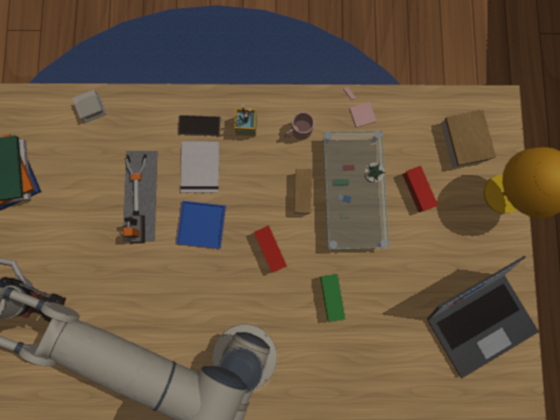

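The scene view shows the whole setup. In the top view (up = +x, right = -y), the reacher is at about (135,200), notebook (200,167), tray (202,225), box (303,190) and riser (355,190). The red and green look-alikes are at (270,250) and (332,298).

```bash
python3 - <<'E'
from h import *
b=cv2.imread('pics/top0.png')[85:265,110:400]
b=cv2.resize(b,None,fx=2.7,fy=2.7,interpolation=cv2.INTER_CUBIC)
cv2.imwrite('pics/topcrop.png',b)
E
```

```text
(no output)
```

View pics/topcrop.png

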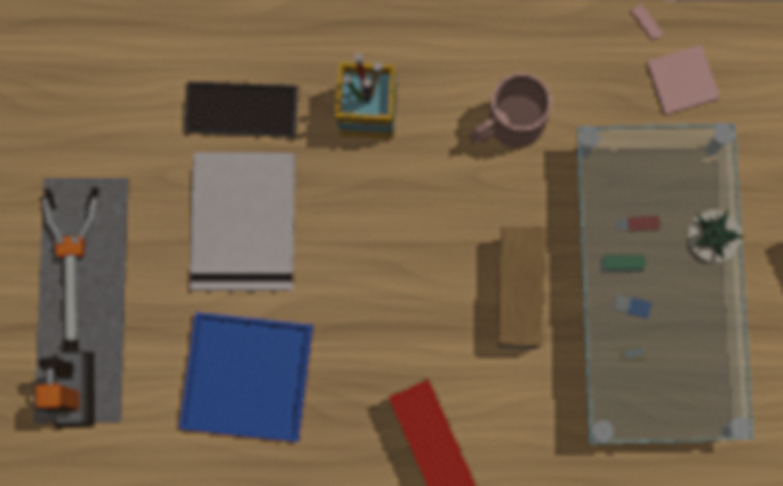

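The crop shows all four fallen things. They are the USB stick (640,223), stapler (623,263), eraser (633,307) and sharpener (632,353). The box lid spans (500..543, 228..346), the reacher points up the image, and I can see the corners of the notebook, tray and mat.

```bash
cat >> h.py <<'E'
def tc(x,y,z): return onz('top0',110+(x+.5)/2.7-.5,85+(y+.5)/2.7-.5,z)
E
python3 - <<'E'
from h import *
np.set_printoptions(precision=3,suppress=True)
S={'notebook':([(195,152),(294,152),(292,290),(190,288)],.012),'tray':([(196,314),(312,325),(298,442),(180,430)],.018),
'mat':([(43,178),(128,179),(121,422),(36,421)],.003),'box':([(501,228),(543,229),(541,346),(500,345)],.06),
'riser':([(578,127),(735,125),(750,438),(587,443)],.07),
'post':([(35,385),(77,384),(77,410),(36,411)],.124),'head':([(54,238),(85,238),(85,257),(54,257)],.03),
'usb':([(618,223),(659,223)],.012),'stapler':([(602,263),(645,263)],.028),'eraser':([(616,301),(650,309)],.014),'sharp':([(622,353),(643,354)],.016),
'mug':([(520,104)],.088),'pot':([(366,97)],.09),'red':([(390,398),(430,380)],.06),'phone':([(185,83),(297,83),(297,136),(185,136)],.009)}
for k,(p,z) in S.items():
    P=np.array([tc(*q,z) for q in p]); c=P.mean(0)
    e=[np.linalg.norm(P[i]-P[(i+1)%len(P)]) for i in range(len(P))]
    d=P[0]-P[-1]; d1=P[1]-P[0] if len(P)>1 else d
    print(k,c[:2],'edges',np.round(e,3),'ang01',round(np.degrees(np.arctan2(d1[1],d1[0])),1),'ang30',round(np.degrees(np.arctan2(d[1],d[0])),1))
E
```

```text
notebook [0.648 0.158] edges [0.129 0.183 0.131 0.18 ] ang01 -89.9 ang30 -0.5
tray [0.443 0.148] edges [0.149 0.15  0.149 0.149] ang01 -95.5 ang30 -6.3
mat [0.547 0.364] edges [0.111 0.317 0.108 0.317] ang01 -90.6 ang30 0.9
box [ 0.552 -0.199] edges [0.053 0.149 0.051 0.149] ang01 -91.3 ang30 -0.9
riser [ 0.559 -0.375] edges [0.201 0.398 0.201 0.4  ] ang01 -89.1 ang30 0.6
post [0.409 0.357] edges [0.049 0.031 0.048 0.031] ang01 -88.7 ang30 4.7
head [0.608 0.375] edges [0.039 0.025 0.039 0.025] ang01 -90.0 ang30 2.4
usb [ 0.645 -0.356] edges [0.054 0.054] ang01 -89.9 ang30 90.1
stapler [ 0.589 -0.333] edges [0.055 0.055] ang01 -90.0 ang30 90.0
eraser [ 0.536 -0.346] edges [0.045 0.045] ang01 -103.4 ang30 76.6
sharp [ 0.473 -0.344] edges [0.027 0.027] ang01 -92.8 ang30 87.2
mug [ 0.781 -0.198] edges [0.] ang01 0.0 ang30 0.0
pot [ 0.789 -0.004] edges [0.] ang01 0.0 ang30 0.0
red [ 0.424 -0.06 ] edges [0.054 0.054] ang01 -65.8 ang30 114.2
phone [0.798 0.164] edges [0.147 0.072 0.146 0.072] ang01 -89.8 ang30 1.6
```

{"method": "servo_tool", "body": {
  "fingers": [1,1,1,1,1,1,1,1,1,1,1,1,1,1,1,1,1,1],
  "dp": [
    [0.025,-0.055,0],
    [0.05,-0.11,0],
    [0.075,-0.166,0],
    [0.1,-0.22,0],
    [0.124,-0.276,0],
    [0.149,-0.331,0],
    [0.173,-0.385,0],
    [0.198,-0.44,0],
    [0.223,-0.495,0],
    [0.248,-0.55,0],
    [0.272,-0.605,0],
    [0.297,-0.66,0],
    [0.32,-0.715,0],
    [0.342,-0.761,0],
    [0.342,-0.761,0],
    [0.342,-0.761,0],
    [0.342,-0.761,0],
    [0.342,-0.761,0]
  ],
  "rot": [
    [0,0,0.03],
    [0,0,0.06],
    [0,0,0.09],
    [0,0,0.12],
    [0,0,0.15],
    [0,0,0.18],
    [0,0,0.21],
    [0,0,0.24],
    [0,0,0.27],
    [0,0,0.3],
    [0,0,0.33],
    [0,0,0.34],
    [0,0,0.34],
    [0,0,0.34],
    [0,0,0.34],
    [0,0,0.34],
    [0,0,0.34],
    [0,0,0.34]
  ]
}}

```text
clock: 2.4
position: [0.5521, -0.1979, 0.2234]
tool_rot: [0.026, 3.14, -0.001]
wrist_force: [0.6, -0.0, 0.4]
finger_gap: 0.0879
grasp_force: 0.0
```

```bash
python3 - <<'E'
from h import *
im=grab('wrist','w1'); o=arm.observe(); print(o['clock'],o['position'],o['tool_rot'],o['joint_pos'],im['xyz'],rotm(im['attitude']))
cv2.imwrite('pics/w1b.png',cv2.resize(im['frame'][:,:,::-1],None,fx=1.4,fy=1.4))
E
```

```text
2.45 [ 0.55206671 -0.19804851  0.22333909] [ 2.59203907e-02  3.14045549e+00 -6.08150425e-04] [-4.02464529e-01  5.36114728e-02  1.26872303e+00  3.92661654e-05
  1.81815828e+00 -1.95674419e+00] [ 0.4798562  -0.19711898  0.3860402 ] [[ 1.55359411e-02  9.63841360e-01  2.66023435e-01]
 [ 9.99879072e-01 -1.47922492e-02 -4.79912913e-03]
 [-6.90514203e-04  2.66065824e-01 -9.63954615e-01]]
```

View pics/w1b.png

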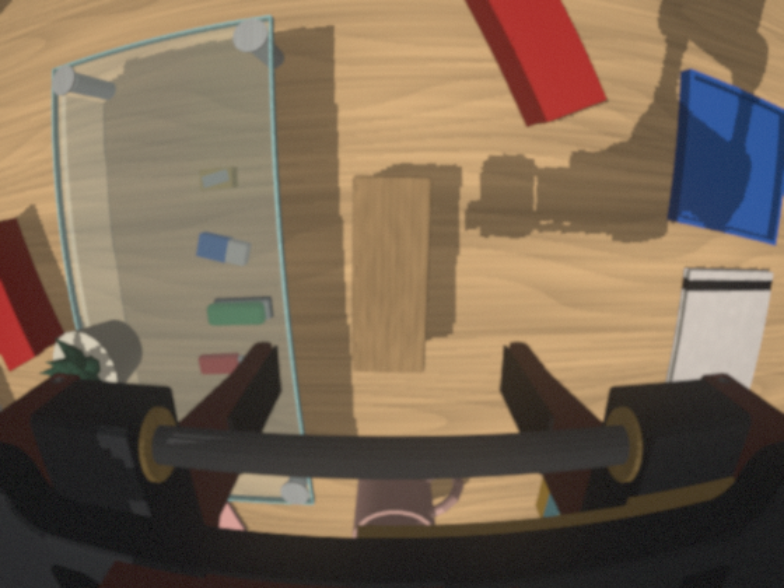

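The wrist view (right = +y, down = +x) shows the box lid at (353..430, 177..372). The fallen things are at (219,178), (222,248), (238,312) and (220,363).

```bash
cat >> h.py <<'E'
def T(x,y): return ('top0',110+(x+.5)/2.7-.5,85+(y+.5)/2.7-.5)
def W(f,x,y,s=1.4): return (f,(x+.5)/s-.5,(y+.5)/s-.5)
E
python3 - <<'E'
from h import *
np.set_printoptions(precision=3,suppress=True)
P=[((353,177),(500,345)),((431,178),(541,346)),((426,372),(543,229)),((351,370),(501,228))]
B=np.array([tri(T(*t),W('w1',*w)) for w,t in P]); print(B,B.mean(0))
B=np.array([onz(*W('w1',*w),.06) for w,t in P]); print(B,B.mean(0))
for n,ps,z in (('sharp',[(202,181),(236,176)],.016),('eraser',[(199,245),(247,251)],.014),('stapler',[(208,314),(266,312)],.028),('usb',[(200,363),(252,362)],.012),('riserfront',[(273,17),(312,503)],.07),('nb',[(686,269),(770,269)],.012)):
    p=np.array([onz(*W('w1',*q),z) for q in ps]); d=p[1]-p[0]; print(n,p.mean(0)[:2],np.linalg.norm(d),np.degrees(np.arctan2(d[1],d[0])),p[:,:2])
print('jaws',tc(70.5,195,.012),tri(T(623,263),W('w1',237,313)),tri(T(633,307),W('w1',222,248)))
E
```

```text
[[ 0.473 -0.191  0.154]
 [ 0.466 -0.196  0.265]
 [ 0.587 -0.199  0.182]
 [ 0.613 -0.199  0.101]] [ 0.535 -0.196  0.175]
[[ 0.478 -0.224  0.06 ]
 [ 0.48  -0.168  0.06 ]
 [ 0.628 -0.172  0.06 ]
 [ 0.626 -0.23   0.06 ]] [ 0.553 -0.198  0.06 ]
sharp [ 0.473 -0.342] 0.03164354481802409 93.10911303241392 [[ 0.474 -0.357]
 [ 0.472 -0.326]]
eraser [ 0.533 -0.343] 0.04547378842531737 80.86739481212618 [[ 0.529 -0.365]
 [ 0.537 -0.321]]
stapler [ 0.588 -0.331] 0.05391718877794885 91.38182122831279 [[ 0.588 -0.358]
 [ 0.587 -0.304]]
usb [ 0.641 -0.354] 0.05360747609515771 92.19535316250337 [[ 0.642 -0.381]
 [ 0.64  -0.327]]
riserfront [ 0.556 -0.275] 0.39773916196793924 0.9480931741969634 [[ 0.357 -0.279]
 [ 0.755 -0.272]]
nb [0.554 0.155] 0.1292862818763936 90.9310732344045 [[0.555 0.09 ]
 [0.553 0.22 ]]
jaws [0.681 0.382 0.012] [ 0.591 -0.334  0.018] [ 0.535 -0.348  0.003]
```

{"method": "servo_tool", "body": {
  "fingers": [1,1,1,1,1,1,-1,-1,-1,-1,-1,-1],
  "dp": [
    [0.001,0,-0.05],
    [0.001,0,-0.1],
    [0.001,0,-0.15],
    [0.001,0,-0.18],
    [0.001,0,-0.2],
    [0.001,0,-0.2],
    [0.001,0,-0.2],
    [0.001,0,-0.2],
    [0.001,0,-0.2],
    [0.001,0,-0.2],
    [0.001,0,-0.2],
    [0.001,0,-0.2]
  ],
  "rot": [
    [0,0,0],
    [0,0,0],
    [0,0,0],
    [0,0,0],
    [0,0,0],
    [0,0,0],
    [0,0,0],
    [0,0,0],
    [0,0,0],
    [0,0,0],
    [0,0,0],
    [0,0,0]
  ],
  "newtons": 25
}}

```text
clock: 3.95
position: [0.5536, -0.1988, 0.0236]
tool_rot: [0.028, 3.14, 0.0]
wrist_force: [-0.5, 2.3, 5.0]
finger_gap: 0.0562
grasp_force: 24.9
```

{"method": "servo_tool", "body": {
  "fingers": [-1,-1,-1,-1,-1,-1,-1,-1,-1,-1,-1,-1,-1,-1,-1,-1,-1,-1,-1,-1],
  "dp": [
    [0,0,0.03],
    [0,0,0.07],
    [0.005,0.02,0.1],
    [0.015,0.06,0.1],
    [0.028,0.105,0.1],
    [0.04,0.15,0.1],
    [0.053,0.195,0.1],
    [0.065,0.24,0.1],
    [0.075,0.28,0.1],
    [0.085,0.32,0.1],
    [0.09,0.345,0.1],
    [0.093,0.357,0.09],
    [0.093,0.357,0.07],
    [0.093,0.357,0.05],
    [0.093,0.357,0.035],
    [0.093,0.357,0.025],
    [0.093,0.357,0.018],
    [0.093,0.357,0.014],
    [0.093,0.357,0.0125],
    [0.093,0.357,0.0125]
  ],
  "rot": [
    [0,0,0],
    [0,0,0],
    [0,0,0],
    [0,0,0],
    [0,0,0],
    [0,0,0],
    [0,0,0],
    [0,0,0],
    [0,0,0],
    [0,0,0],
    [0,0,0],
    [0,0,0],
    [0,0,0],
    [0,0,0],
    [0,0,0],
    [0,0,0],
    [0,0,0],
    [0,0,0],
    [0,0,0],
    [0,0,0]
  ]
}}

```text
clock: 6.45
position: [0.6465, 0.1581, 0.0357]
tool_rot: [0.028, 3.14, 0.0]
wrist_force: [1.0, -0.0, -2.7]
finger_gap: 0.056
grasp_force: 24.9
```

{"method": "servo_tool", "body": {
  "fingers": [1,1,1,1,1,1,1,1,1,1,1,1,1,1,1,1,1,1,1],
  "dp": [
    [0,0,0],
    [0,0,0],
    [0,0,0],
    [0,0,0.02],
    [0,0,0.07],
    [0,0,0.13],
    [0,0,0.19],
    [-0.04,0.035,0.19],
    [-0.08,0.07,0.19],
    [-0.12,0.1,0.19],
    [-0.16,0.14,0.19],
    [-0.2,0.18,0.19],
    [-0.22,0.206,0.19],
    [-0.22,0.206,0.19],
    [-0.22,0.206,0.19],
    [-0.22,0.206,0.19],
    [-0.22,0.206,0.19],
    [-0.22,0.206,0.19],
    [-0.22,0.206,0.19]
  ],
  "rot": [
    [0,0,0],
    [0,0,0],
    [0,0,0],
    [0,0,0],
    [0,0,0],
    [0,0,-0.15],
    [0,0,-0.3],
    [0,0,-0.45],
    [0,0,-0.6],
    [0,0,-0.75],
    [0,0,-0.9],
    [0,0,-1.05],
    [0,0,-1.2],
    [0,0,-1.35],
    [0,0,-1.5],
    [0,0,-1.5],
    [0,0,-1.5],
    [0,0,-1.5],
    [0,0,-1.5]
  ]
}}

```text
clock: 8.82
position: [0.4262, 0.3639, 0.2252]
tool_rot: [2.161, 2.28, -0.0]
wrist_force: [-0.0, -0.1, -0.2]
finger_gap: 0.0877
grasp_force: 0.0
```

```bash
python3 - <<'E'
from h import *
im=grab('wrist','w2'); o=arm.observe(); print(o['clock'],o['position'],o['tool_rot'],o['joint_pos'])
cv2.imwrite('pics/w2b.png',cv2.resize(im['frame'][:,:,::-1],None,fx=1.4,fy=1.4))
E
```

```text
8.875 [0.42619695 0.36392225 0.22513411] [-2.16132508e+00 -2.27994462e+00  1.13000056e-04] [ 6.46033695e-01 -1.51698866e-02  1.33519911e+00  8.92033893e-06
  1.82163782e+00  5.92631651e-01]
```

View pics/w2b.png

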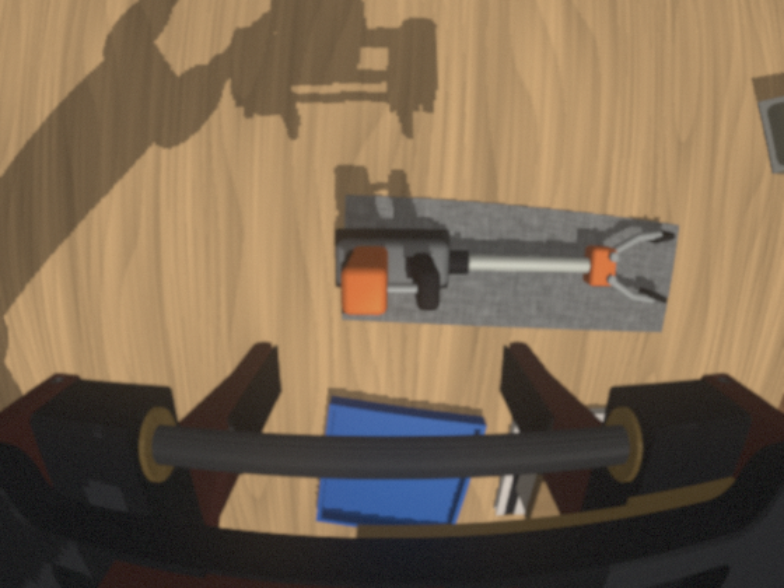

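In the wrist view (right = +x, up = +y), the post top's near edge is at (343..387, 314) and the trigger's near edge at (418..440, 308). The head is at (587..614, 247..285), the pads are around (655,237) and (652,295), and the mat is visible.

```bash
python3 - <<'E'
from h import *
np.set_printoptions(precision=4,suppress=True)
w=lambda x,y,z:onz(*W('w2',x,y),z)
print('post -y edge',w(343,314,.127),w(387,314,.127),'trig',w(418,308,.123),w(440,308,.123))
print('head',w(600,247,.033),w(600,285,.033), 'headx',w(587,284,.033),w(614,284,.033))
print('shaft',w(470,264,.025),w(586,265,.025))
print('pad tips',w(676,235,.015),w(666,299,.015),'base',w(338,288,.003),w(338,230,.039),w(447,230,.039))
print('mat',[w(*q,.003)[:2] for q in((345,195),(678,224),(661,331),(341,319))],np.mean([w(*q,.003) for q in((345,195),(678,224),(661,331),(341,319))],0))
print('tray',[w(*q,.018)[:2] for q in((330,396),(484,418),(456,524),(318,520))])
# two-view check of post: rear -y top corner: top crop right... 
print('shaft end tri', tri(W('w2',600,266),('top0',110+69/2.7,85+247.5/2.7)))
E
```

```text
post -y edge [0.3987 0.3542 0.127 ] [0.4251 0.3556 0.127 ] trig [0.4437 0.3592 0.123 ] [0.4571 0.3599 0.123 ]
head [0.6027 0.3948 0.033 ] [0.608 0.362 0.033] headx [0.5951 0.3621 0.033 ] [0.6219 0.3638 0.033 ]
shaft [0.4917 0.3706 0.025 ] [0.5953 0.3771 0.025 ]
pad tips [0.695  0.4123 0.015 ] [0.6954 0.3495 0.015 ] base [0.3823 0.339  0.003 ] [0.3846 0.3941 0.039 ] [0.4686 0.3987 0.039 ]
mat [array([0.3855, 0.4199]), array([0.7045, 0.4226]), array([0.7062, 0.3129]), array([0.3856, 0.3107])] [0.5454 0.3665 0.003 ]
tray [array([0.3782, 0.2409]), array([0.5229, 0.2242]), array([0.5132, 0.087 ]), array([0.3637, 0.0846])]
shaft end tri [0.6087 0.3768 0.0247]
```

{"method": "servo_tool", "body": {
  "fingers": [1,1,1,1,1,1,0.6,0.4,0.25,0.25,0.25,0.25],
  "dp": [
    [0.0015,0.0065,-0.04],
    [0.0015,0.0065,-0.08],
    [0.0015,0.0065,-0.12],
    [0.0015,0.0065,-0.141],
    [0.0015,0.0065,-0.141],
    [0.0015,0.0065,-0.141],
    [0.0015,0.0065,-0.141],
    [0.0015,0.0065,-0.141],
    [0.0015,0.0065,-0.141],
    [0.0015,0.0065,-0.141],
    [0.0015,0.0065,-0.141],
    [0.0015,0.0065,-0.141]
  ],
  "rot": [
    [0,0,0],
    [0,0,0],
    [0,0,0],
    [0,0,0],
    [0,0,0],
    [0,0,0],
    [0,0,0],
    [0,0,0],
    [0,0,0],
    [0,0,0],
    [0,0,0],
    [0,0,0]
  ],
  "newtons": 22
}}

```text
clock: 10.38
position: [0.4273, 0.3708, 0.0847]
tool_rot: [-2.161, -2.279, -0.0]
wrist_force: [-5.2, 0.3, 5.5]
finger_gap: 0.0549
grasp_force: 15.7
```

{"method": "servo_tool", "body": {
  "fingers": [0.25,0.25,0.25,0.25,0.25,0.25,0.25,0.25,0.25,0.25,0.25,0.25,0.25,0.25,0.25,0.25,0.25,0.25,0.25,0.25],
  "dp": [
    [0,0,0.02],
    [0,0,0.05],
    [0,0,0.08],
    [0,0,0.1],
    [0,0,0.11],
    [0,0,0.11],
    [0,0,0.11],
    [0.018,-0.03,0.11],
    [0.036,-0.06,0.11],
    [0.054,-0.09,0.11],
    [0.072,-0.118,0.11],
    [0.09,-0.147,0.11],
    [0.108,-0.176,0.11],
    [0.126,-0.205,0.11],
    [0.144,-0.235,0.11],
    [0.162,-0.265,0.11],
    [0.18,-0.295,0.11],
    [0.198,-0.325,0.11],
    [0.21,-0.345,0.11],
    [0.2145,-0.35,0.11]
  ],
  "rot": [
    [0,0,0],
    [0,0,-0.06],
    [0,0,-0.15],
    [0,0,-0.27],
    [0,0,-0.39],
    [0,0,-0.52],
    [0,0,-0.65],
    [0,0,-0.78],
    [0,0,-0.91],
    [0,0,-1.04],
    [0,0,-1.17],
    [0,0,-1.3],
    [0,0,-1.43],
    [0,0,-1.52],
    [0,0,-1.58],
    [0,0,-1.61],
    [0,0,-1.61],
    [0,0,-1.61],
    [0,0,-1.61],
    [0,0,-1.61]
  ]
}}

```text
clock: 12.88
position: [0.6426, 0.0193, 0.194]
tool_rot: [3.141, 0.019, -0.0]
wrist_force: [0.4, 0.1, -2.9]
finger_gap: 0.0549
grasp_force: 11.9
```

{"method": "servo_tool", "body": {
  "fingers": [0.25,0.25,0.25,0.25,0.25,0.25,0.25,0.25],
  "dp": [
    [0,0,-0.02],
    [0,0,-0.05],
    [0,0,-0.08],
    [0,0,-0.09],
    [0,0,-0.095],
    [0,0,-0.095],
    [0,0,-0.095],
    [0,0,-0.095]
  ],
  "rot": [
    [0,0,0],
    [0,0,0],
    [0,0,0],
    [0,0,0],
    [0,0,0],
    [0,0,0],
    [0,0,0],
    [0,0,0]
  ]
}}

```text
clock: 13.88
position: [0.6426, 0.0205, 0.1002]
tool_rot: [3.141, 0.022, 0.003]
wrist_force: [0.5, -1.0, -2.0]
finger_gap: 0.0551
grasp_force: 11.9
```

```bash
python3 - <<'E'
from h import *
grab('top','t3');im=grab('scene','s3'); grab('wrist','w3');o=arm.observe(); print(o['clock'],o['position'],o['tool_rot'],o['joint_pos'])
a=cv2.imread('pics/t3.png')[90:265,150:400]; a=cv2.resize(a,None,fx=2.2,fy=2.2,interpolation=cv2.INTER_CUBIC)
b=cv2.imread('pics/s3.png')[130:330,160:440]; b=cv2.resize(b,(550,int(200*550/280)-180+0),interpolation=cv2.INTER_CUBIC) if 0 else cv2.resize(b[0:140],None,fx=550/280,fy=550/280,interpolation=cv2.INTER_CUBIC)[:210]
w=cv2.imread('pics/w3.png')
cv2.imwrite('pics/m3.png',np.vstack([a,b])); cv2.imwrite('pics/w3b.png',cv2.resize(w,None,fx=1.4,fy=1.4))
E
```

```text
14.025 [0.64233696 0.020444   0.09955834] [-3.14147046e+00 -2.14371298e-02 -1.04680230e-03] [-2.11495944e-02  2.14529565e-01  1.31247372e+00  6.75633203e-05
  1.61392458e+00  1.53600205e+00]
```

View pics/m3.png

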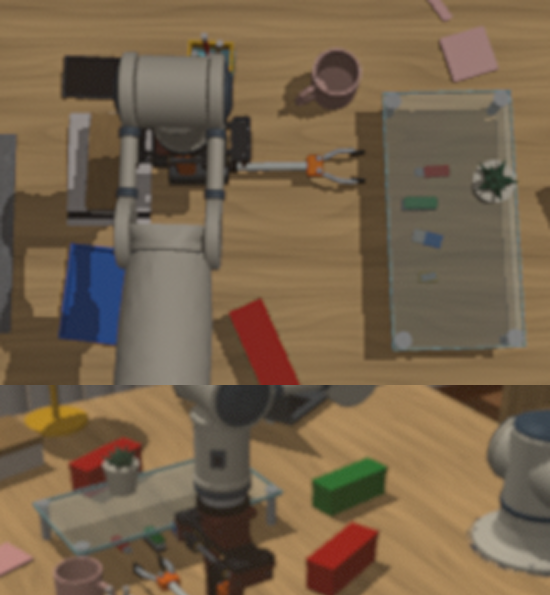

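View pics/w3b.png

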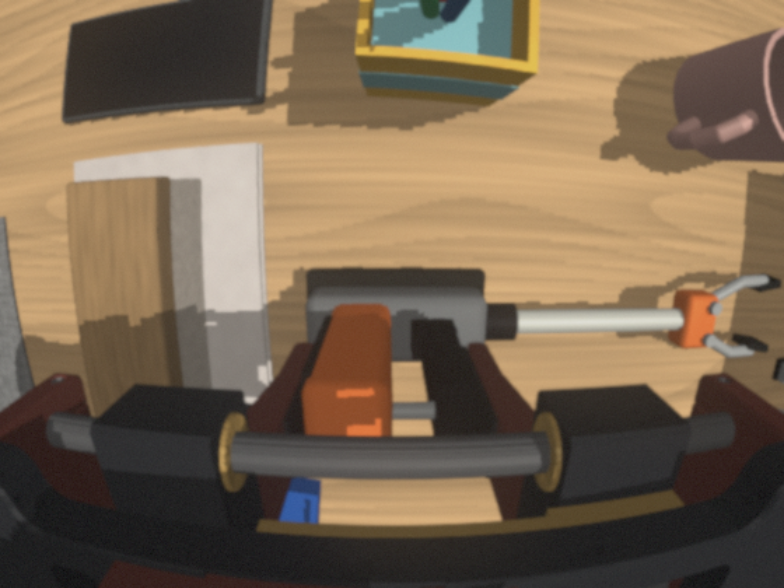

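The reacher is held level with its jaws near (345,167) in the top crop. The things have not moved and the box is on the notebook. In the wrist view the head is at (695,318) and the jaws at (775,283) and (750,343).

```bash
cat >> h.py <<'E'
def M(f,x,y,s=2.2,x0=150,y0=90): return (f,x0+(x+.5)/s-.5,y0+(y+.5)/s-.5)
E
python3 - <<'E'
from h import *
np.set_printoptions(precision=4,suppress=True)
print('head tri',tri(M('t3',314,164),W('w3',695,318)), tri(M('t3',314,164),W('w3',695,318),('s3',160+168*280/550,130+(580-385)*280/550)))
for z in (.035,.045): print('head',onz(*M('t3',314,165),z),'jaws L/R',onz(*M('t3',360,154),z-.01),onz(*M('t3',360,181),z-.01),'shaft start',onz(*M('t3',240,166),z-.01))
for n,p,z in(('usb',[(416,171),(450,172)],.012),('sta',[(403,203),(438,203)],.028),('era',[(414,235),(443,241)],.014),('sha',[(419,278),(437,278)],.016)):
    q=np.array([onz(*M('t3',*a),z) for a in p]);print(n,q.mean(0)[:2],np.degrees(np.arctan2(*(q[0]-q[1])[1::-1])))
E
```

```text
head tri [ 0.6473 -0.1648  0.0417] [ 0.6473 -0.1648  0.0413]
head [ 0.6484 -0.1659  0.035 ] jaws L/R [ 0.6687 -0.2397  0.025 ] [ 0.6249 -0.2391  0.025 ] shaft start [ 0.649  -0.0491  0.025 ]
head [ 0.6462 -0.1654  0.045 ] jaws L/R [ 0.6663 -0.2388  0.035 ] [ 0.6228 -0.2382  0.035 ] shaft start [ 0.6467 -0.0493  0.035 ]
usb [ 0.6432 -0.3576] 88.33481936845256
sta [ 0.5889 -0.334 ] 90.01616656111564
era [ 0.5352 -0.3475] 78.1338597974453
sha [ 0.4712 -0.345 ] 89.93369950626686
```

{"method": "servo_tool", "body": {
  "fingers": [0.25,0.25,0.25,0.25,0.25,0.25,0.25,0.25,0.2,0.1,0,-0.1,-0.1,-0.1,-0.1,-0.1,-0.1,-0.1],
  "dp": [
    [-0.002,0,-0.01],
    [-0.003,-0.02,-0.016],
    [-0.003,-0.04,-0.016],
    [-0.003,-0.06,-0.016],
    [-0.003,-0.08,-0.016],
    [-0.003,-0.1,-0.016],
    [-0.003,-0.115,-0.016],
    [-0.003,-0.12,-0.016],
    [-0.003,-0.12,-0.016],
    [-0.003,-0.12,-0.016],
    [-0.003,-0.12,-0.016],
    [-0.003,-0.12,-0.016],
    [-0.003,-0.12,-0.016],
    [-0.003,-0.12,-0.016],
    [-0.003,-0.12,-0.016],
    [-0.003,-0.12,-0.016],
    [-0.003,-0.12,-0.016],
    [-0.003,-0.12,-0.016]
  ],
  "rot": [
    [0,0,0],
    [0,0,0],
    [0,0,0],
    [0,0,0],
    [0,0,0],
    [0,0,0],
    [0,0,0],
    [0,0,0],
    [0,0,0],
    [0,0,0],
    [0,0,0],
    [0,0,0],
    [0,0,0],
    [0,0,0],
    [0,0,0],
    [0,0,0],
    [0,0,0],
    [0,0,0]
  ],
  "newtons": 24
}}

```text
clock: 16.27
position: [0.6392, -0.0995, 0.0832]
tool_rot: [3.141, 0.022, 0.0]
wrist_force: [0.0, 0.7, -0.6]
finger_gap: 0.0486
grasp_force: 24.0
```

{"method": "servo_tool", "body": {
  "fingers": [-0.1,-0.1,-0.1,-0.1,-0.1,-0.1,-0.1,-0.1,-0.1,-0.1,-0.1,-0.1,-0.1,-0.1,-0.1,-0.1,-0.1,-0.1,-0.1,-0.1],
  "dp": [
    [0,0,0.006],
    [0,0.01,0.01],
    [0,0.035,0.01],
    [0,0.065,0.01],
    [0,0.095,0.01],
    [0,0.12,0.01],
    [0,0.13,0.03],
    [0,0.135,0.06],
    [-0.01,0.145,0.09],
    [-0.03,0.18,0.1],
    [-0.055,0.22,0.1],
    [-0.08,0.26,0.1],
    [-0.105,0.3,0.1],
    [-0.13,0.345,0.1],
    [-0.15,0.39,0.1],
    [-0.162,0.43,0.1],
    [-0.168,0.455,0.1],
    [-0.168,0.4655,0.1],
    [-0.168,0.4655,0.08],
    [-0.168,0.4655,0.06]
  ],
  "rot": [
    [0,0,0],
    [0,0,0],
    [0,0,0],
    [0,0,0],
    [0,0,0],
    [0,0,0],
    [0,0,0],
    [0,0,0],
    [0,0,0],
    [0,0,0],
    [0,0,0],
    [0,0,0],
    [0,0,0],
    [0,0,0],
    [0,0,0],
    [0,0,0],
    [0,0,0],
    [0,0,0],
    [0,0,0],
    [0,0,0]
  ]
}}

```text
clock: 18.77
position: [0.4715, 0.3648, 0.1415]
tool_rot: [3.141, 0.02, -0.001]
wrist_force: [1.0, -0.3, -1.8]
finger_gap: 0.048
grasp_force: 24.0
```

```bash
cat >> h.py <<'E'
def look(n):
    """top camera crop (x2.2, rows 0:375) over scene crop"""
    grab('top','t'+n);grab('scene','s'+n);o=arm.observe();print(o['clock'],o['position'],o['tool_rot'],o['finger_gap'])
    a=cv2.resize(cv2.imread(f'pics/t{n}.png')[90:262,110:400],None,fx=2.2,fy=2.2,interpolation=cv2.INTER_CUBIC)
    b=cv2.resize(cv2.imread(f'pics/s{n}.png')[240:300,290:430],(638,210),interpolation=cv2.INTER_CUBIC) if 0 else cv2.imread(f'pics/s{n}.png')[180:360,150:469]
    b=cv2.resize(b,(372,210)); w=grab('wrist','w'+n)['frame'][:,:,::-1]; w=cv2.resize(w,(266,210))
    cv2.imwrite(f'pics/m{n}.png',np.vstack([a,np.hstack([b,w])]))
E
python3 -c "
from h import *
look('4')"
```

```text
18.875 [0.47005792 0.36387166 0.1383685 ] [ 3.1372541   0.01924222 -0.00920794] 0.04853983547913739
```

View pics/m4.png

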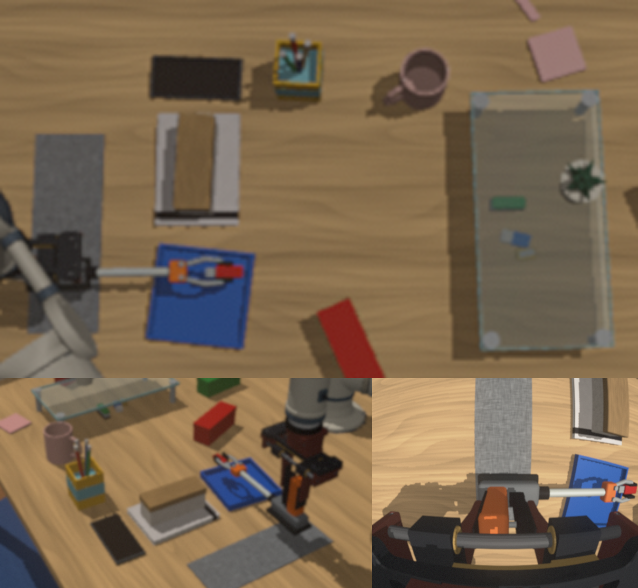

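USB stick is held by the jaws over the tray. The sharpener has been knocked to (526,253), right beside the eraser at (517,239). The stapler is at (508,203).

{"method": "servo_tool", "body": {
  "fingers": [-0.1,-0.1,-0.1,-0.1,0,0.2,0.3,0.3,0.3,0.3,0.3,0.3,0.3,0.3],
  "dp": [
    [0,0,-0.02],
    [0,0,-0.04],
    [0,0,-0.047],
    [0,0,-0.047],
    [0,0,-0.047],
    [0,0,-0.047],
    [0,0,-0.047],
    [0,0,-0.047],
    [0,0,-0.047],
    [0,0,-0.045],
    [0,0,-0.03],
    [0,0,0],
    [0,0,0.03],
    [0,0,0.04]
  ],
  "rot": [
    [0,0,0],
    [0,0,0],
    [0,0,0],
    [0,0,0],
    [0,0,0],
    [0,0,0],
    [0,0,0],
    [0,0,0],
    [0,0,0],
    [0,0,0],
    [0,0,0],
    [0,0,0],
    [0,0,0],
    [0,0,0]
  ]
}}

```text
clock: 20.68
position: [0.472, 0.3666, 0.1869]
tool_rot: [-3.139, -0.022, -0.007]
wrist_force: [-0.4, 0.7, -1.9]
finger_gap: 0.0572
grasp_force: 10.9
```

```bash
python3 - <<'E'
from h import *
look('5')
t=cv2.imread('pics/t5.png'); 
a=cv2.resize(t[165:215,320:380],None,fx=8,fy=8,interpolation=cv2.INTER_CUBIC)  # 480x400
b=cv2.resize(t[175:255,165:215],None,fx=5,fy=5,interpolation=cv2.INTER_CUBIC)
cv2.imwrite('pics/z5.png',np.hstack([a,b]))
for n,p,z in(('sta',[(491,203),(525,203)],.028),('era',[(502,235),(531,242)],.014),('sha',[(517,254),(535,251)],.016)):
    q=np.array([onz(*M('t4',*a,x0=110),z) for a in p]);print(n,q.mean(0)[:2],q[:,:2])
E
```

```text
20.775 [0.47168283 0.36638596 0.18503106] [-3.13973278 -0.02163673 -0.00405544] 0.057390132100358364
sta [ 0.58889893 -0.3331947 ] [[ 0.58889134 -0.3062936 ]
 [ 0.58890652 -0.36009579]]
era [ 0.53436285 -0.34751576] [[ 0.53997996 -0.32461318]
 [ 0.52874573 -0.37041833]]
sha [ 0.51168706 -0.3617365 ] [[ 0.50930522 -0.34742173]
 [ 0.5140689  -0.37605127]]
```

View pics/z5.png

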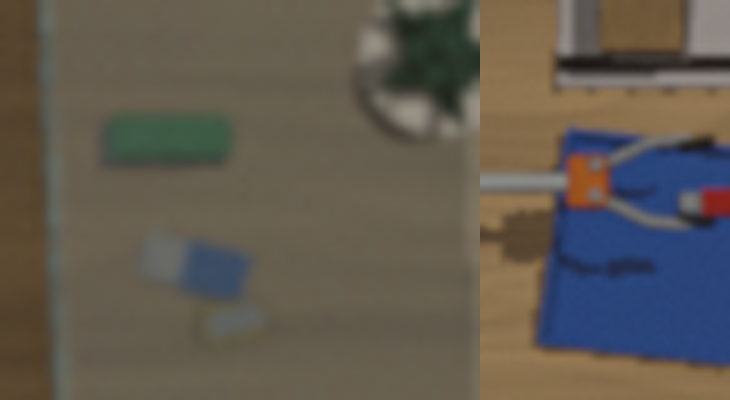

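The USB stick lies in the tray with the jaws open. The stapler is at zoom (167,137), the eraser spans (145..248, 258..275), and the sharpener is close beside its back half at (232,323).

{"method": "servo_tool", "body": {
  "fingers": [0.25,0.25,0.25,0.25,0.25,0.25,0.25,0.25,0.25,0.25,0.25,0.25,0.25,0.25,0.25,0.25,0.25,0.25,0.1,0],
  "dp": [
    [0.015,-0.05,0],
    [0.035,-0.1,0],
    [0.055,-0.15,0],
    [0.075,-0.2,0],
    [0.095,-0.25,0],
    [0.108,-0.295,0],
    [0.113,-0.325,0],
    [0.113,-0.337,-0.02],
    [0.113,-0.337,-0.05],
    [0.113,-0.337,-0.08],
    [0.113,-0.337,-0.096],
    [0.113,-0.345,-0.1],
    [0.113,-0.37,-0.1],
    [0.113,-0.395,-0.1],
    [0.113,-0.42,-0.1],
    [0.113,-0.438,-0.1],
    [0.113,-0.445,-0.1],
    [0.113,-0.445,-0.1],
    [0.113,-0.445,-0.1],
    [0.113,-0.445,-0.1]
  ],
  "rot": [
    [0,0,0],
    [0,0,0],
    [0,0,0],
    [0,0,0],
    [0,0,0],
    [0,0,0],
    [0,0,0],
    [0,0,0],
    [0,0,0],
    [0,0,0],
    [0,0,0],
    [0,0,0],
    [0,0,0],
    [0,0,0],
    [0,0,0],
    [0,0,0],
    [0,0,0],
    [0,0,0],
    [0,0,0],
    [0,0,0]
  ]
}}

```text
clock: 23.32
position: [0.5844, -0.0783, 0.0834]
tool_rot: [-3.141, -0.023, -0.001]
wrist_force: [0.1, 1.3, -0.2]
finger_gap: 0.049
grasp_force: 24.0
```

{"method": "servo_tool", "body": {
  "fingers": [-0.1,-0.1,-0.1,-0.1,-0.1],
  "dp": [
    [0,0,0],
    [0,0,0],
    [0,0,0],
    [0,0,0],
    [0,0,0]
  ],
  "rot": [
    [0,0,0],
    [0,0,0],
    [0,0,0],
    [0,0,0],
    [0,0,0]
  ],
  "newtons": 24
}}

```text
clock: 23.95
position: [0.5842, -0.079, 0.0832]
tool_rot: [-3.142, -0.022, -0.0]
wrist_force: [0.8, 1.6, -0.8]
finger_gap: 0.0487
grasp_force: 24.0
```

{"method": "servo_tool", "body": {
  "fingers": [-0.1,-0.1,-0.1,-0.1,-0.1,-0.1,-0.1,-0.1,-0.1,-0.1,-0.1,-0.1,-0.1,-0.1,-0.1,-0.1,-0.1,-0.1,-0.1,-0.1],
  "dp": [
    [0,0,0.006],
    [0,0.01,0.01],
    [0,0.035,0.01],
    [0,0.065,0.01],
    [0,0.095,0.01],
    [0,0.108,0.02],
    [0,0.112,0.05],
    [0,0.115,0.08],
    [-0.015,0.13,0.1],
    [-0.04,0.165,0.1],
    [-0.065,0.205,0.1],
    [-0.09,0.245,0.1],
    [-0.115,0.29,0.1],
    [-0.14,0.335,0.1],
    [-0.16,0.38,0.1],
    [-0.175,0.42,0.1],
    [-0.183,0.445,0.1],
    [-0.183,0.4525,0.1],
    [-0.183,0.4525,0.08],
    [-0.183,0.4525,0.06]
  ],
  "rot": [
    [0,0,0],
    [0,0,0],
    [0,0,0],
    [0,0,0],
    [0,0,0],
    [0,0,0],
    [0,0,0],
    [0,0,0],
    [0,0,0],
    [0,0,0],
    [0,0,0],
    [0,0,0],
    [0,0,0],
    [0,0,0],
    [0,0,0],
    [0,0,0],
    [0,0,0],
    [0,0,0],
    [0,0,0],
    [0,0,0]
  ]
}}

```text
clock: 26.45
position: [0.4016, 0.3723, 0.1414]
tool_rot: [3.141, 0.019, -0.001]
wrist_force: [0.4, -1.1, -3.3]
finger_gap: 0.0484
grasp_force: 24.0
```

{"method": "servo_tool", "body": {
  "fingers": [-0.1,-0.1,-0.1,-0.1,0,0.2,0.3,0.3,0.3,0.3,0.3,0.3,0.3,0.3],
  "dp": [
    [0,0,-0.02],
    [0,0,-0.04],
    [0,0,-0.047],
    [0,0,-0.047],
    [0,0,-0.047],
    [0,0,-0.047],
    [0,0,-0.047],
    [0,0,-0.047],
    [0,0,-0.047],
    [0,0,-0.045],
    [0,0,-0.03],
    [0,0,0],
    [0,0,0.03],
    [0,0,0.04]
  ],
  "rot": [
    [0,0,0],
    [0,0,0],
    [0,0,0],
    [0,0,0],
    [0,0,0],
    [0,0,0],
    [0,0,0],
    [0,0,0],
    [0,0,0],
    [0,0,0],
    [0,0,0],
    [0,0,0],
    [0,0,0],
    [0,0,0]
  ]
}}

```text
clock: 28.2
position: [0.402, 0.3742, 0.1867]
tool_rot: [-3.138, -0.022, -0.006]
wrist_force: [-0.0, 0.4, -2.4]
finger_gap: 0.0573
grasp_force: 10.9
```

```bash
python3 - <<'E'
from h import *
look('6')
t=cv2.imread('pics/t6.png'); 
a=cv2.resize(t[165:215,320:380],None,fx=8,fy=8,interpolation=cv2.INTER_CUBIC)
b=cv2.resize(t[175:255,165:215],None,fx=5,fy=5,interpolation=cv2.INTER_CUBIC)
cv2.imwrite('pics/z6.png',np.hstack([a,b]))
E
```

```text
28.3 [0.40164464 0.37393531 0.18488403] [-3.13962211 -0.02165748 -0.00367199] 0.05716005105951167
```

View pics/z6.png

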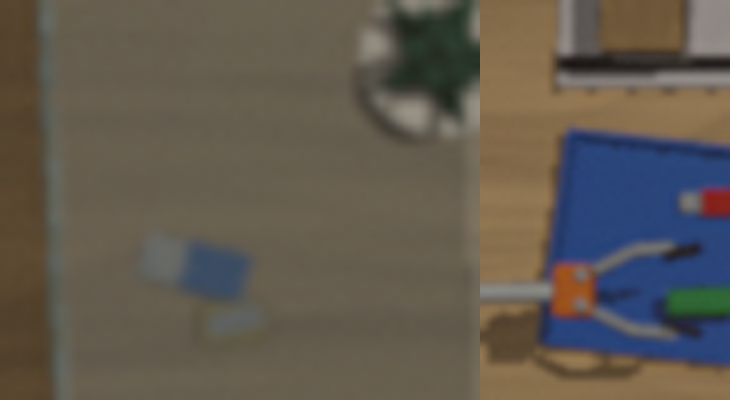

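The stapler lies in the tray. The eraser is at zoom (197,266) and the sharpener at (232,323), both unchanged.

{"method": "servo_tool", "body": {
  "fingers": [0.25,0.25,0.25,0.25,0.25,0.25,0.25,0.25,0.22,0.22,0.22,0.22,0.22,0.22,0.22,0.22,0.22,0.22,0.22,0.22],
  "dp": [
    [0.02,-0.04,0],
    [0.05,-0.09,0],
    [0.08,-0.14,0],
    [0.11,-0.19,0],
    [0.14,-0.24,0],
    [0.165,-0.285,0],
    [0.185,-0.32,0],
    [0.193,-0.343,0],
    [0.193,-0.343,-0.02],
    [0.193,-0.343,-0.05],
    [0.193,-0.343,-0.08],
    [0.193,-0.343,-0.097],
    [0.193,-0.343,-0.101],
    [0.19,-0.36,-0.101],
    [0.1865,-0.382,-0.101],
    [0.183,-0.404,-0.101],
    [0.1795,-0.426,-0.101],
    [0.177,-0.442,-0.101],
    [0.1755,-0.452,-0.101],
    [0.1755,-0.452,-0.101]
  ],
  "rot": [
    [0,0,0],
    [0,0,0],
    [0,0,-0.02],
    [0,0,-0.05],
    [0,0,-0.08],
    [0,0,-0.11],
    [0,0,-0.14],
    [0,0,-0.16],
    [0,0,-0.17],
    [0,0,-0.17],
    [0,0,-0.17],
    [0,0,-0.17],
    [0,0,-0.17],
    [0,0,-0.17],
    [0,0,-0.17],
    [0,0,-0.17],
    [0,0,-0.17],
    [0,0,-0.17],
    [0,0,-0.17],
    [0,0,-0.17]
  ]
}}

```text
clock: 30.85
position: [0.5766, -0.079, 0.0822]
tool_rot: [-3.132, 0.247, -0.0]
wrist_force: [-0.6, 0.0, -1.7]
finger_gap: 0.0539
grasp_force: 12.5
```

```bash
python3 - <<'E'
from h import *
grab('top','t7');o=arm.observe();print(o['position'],o['tool_rot'],o['finger_gap'])
t=cv2.imread('pics/t7.png'); 
cv2.imwrite('pics/z7.png',cv2.resize(t[160:210,295:375],None,fx=8,fy=8,interpolation=cv2.INTER_CUBIC))
E
```

```text
[ 0.57668751 -0.07843251  0.08217902] [-3.13163986e+00  2.45564668e-01 -2.13617779e-04] 0.05393477283348413
```

View pics/z7.png

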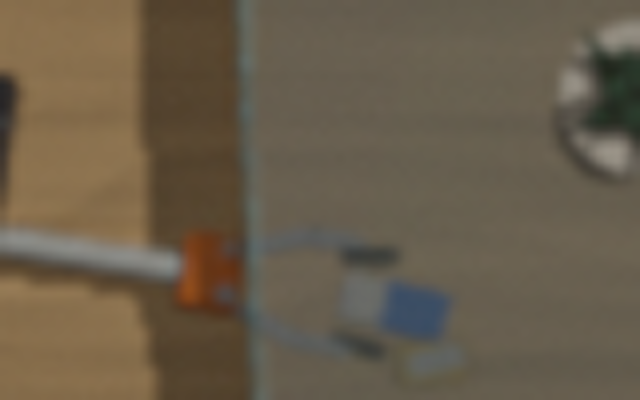

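The jaws straddle the front half of the eraser at (365,300), and the right jaw's tip stops just short of the sharpener at (430,362).

{"method": "servo_tool", "body": {
  "fingers": [0.1,0,-0.1,-0.1,-0.1,-0.1,-0.1,-0.1],
  "dp": [
    [0,0,0],
    [0,0,0],
    [0,0,0],
    [0,0,0],
    [0,0,0],
    [0,0,0],
    [0,0,0],
    [0,0,0.003]
  ],
  "rot": [
    [0,0,0],
    [0,0,0],
    [0,0,0],
    [0,0,0],
    [0,0,0],
    [0,0,0],
    [0,0,0],
    [0,0,0]
  ],
  "newtons": 24
}}

```text
clock: 31.9
position: [0.5763, -0.0785, 0.0847]
tool_rot: [-3.132, 0.245, 0.001]
wrist_force: [0.5, -0.3, -2.0]
finger_gap: 0.0483
grasp_force: 24.0
```

{"method": "servo_tool", "body": {
  "fingers": [-0.1,-0.1,-0.1,-0.1,-0.1,-0.1,-0.1,-0.1,-0.1,-0.1,-0.1,-0.1,-0.1,-0.1,-0.1,-0.1,-0.1,-0.1,-0.1,-0.1],
  "dp": [
    [0,0,0.003],
    [0.001,0.008,0.006],
    [0.004,0.025,0.007],
    [0.008,0.05,0.007],
    [0.012,0.075,0.007],
    [0.016,0.1,0.007],
    [0.018,0.116,0.017],
    [0.018,0.118,0.045],
    [0.018,0.12,0.075],
    [0.015,0.135,0.097],
    [0.007,0.17,0.097],
    [0,0.21,0.097],
    [-0.008,0.255,0.097],
    [-0.017,0.3,0.097],
    [-0.026,0.345,0.097],
    [-0.035,0.395,0.097],
    [-0.044,0.445,0.097],
    [-0.051,0.485,0.097],
    [-0.0545,0.51,0.09],
    [-0.0545,0.5165,0.07]
  ],
  "rot": [
    [0,0,0],
    [0,0,0],
    [0,0,0],
    [0,0,0],
    [0,0,0],
    [0,0,0],
    [0,0,0],
    [0,0,0],
    [0,0,0],
    [0,0,0],
    [0,0,0],
    [0,0,0],
    [0,0,0],
    [0,0,0],
    [0,0,0],
    [0,0,0],
    [0,0,0],
    [0,0,0],
    [0,0,0],
    [0,0,0]
  ]
}}

```text
clock: 34.4
position: [0.5222, 0.4396, 0.1555]
tool_rot: [-3.131, 0.243, -0.003]
wrist_force: [0.2, 1.1, -2.3]
finger_gap: 0.0487
grasp_force: 24.0
```

```bash
python3 - <<'E'
from h import *
grab('top','t8');grab('wrist','w8');o=arm.observe();print(o['position'],o['tool_rot'],o['finger_gap'])
t=cv2.imread('pics/t8.png'); 
a=cv2.resize(t[165:215,320:380],None,fx=6,fy=6,interpolation=cv2.INTER_CUBIC)  # 360x300
b=cv2.resize(t[190:252,165:225],(360,372),interpolation=cv2.INTER_CUBIC)
a=np.vstack([a,np.zeros((72,360,3),np.uint8)])
cv2.imwrite('pics/z8.png',np.hstack([a,b]))
E
```

```text
[0.52123978 0.43685759 0.15047266] [ 3.12725597 -0.24494269 -0.0071835 ] 0.048436414236464095
```

View pics/z8.png

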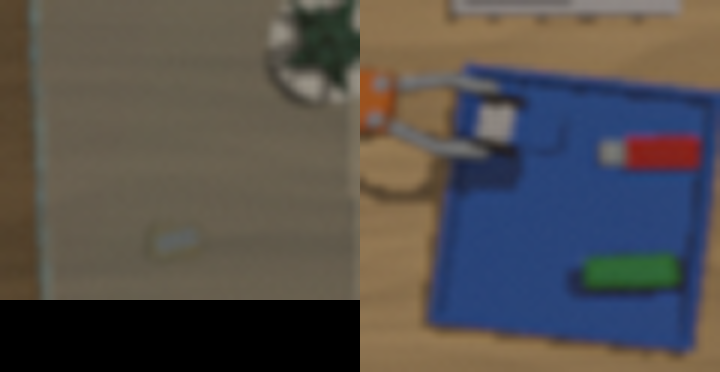

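The eraser is held by its front end over the tray's near part, the USB stick and stapler are in the tray, and the sharpener is unmoved at zoom (177,240).

{"method": "servo_tool", "body": {
  "fingers": [-0.1,-0.1,-0.1,-0.1,0,0.2,0.3,0.3,0.3,0.3,0.3,0.3,0.3,0.3],
  "dp": [
    [0,0,-0.02],
    [0,0,-0.04],
    [0,0,-0.053],
    [0,0,-0.053],
    [0,0,-0.053],
    [0,0,-0.053],
    [0,0,-0.053],
    [0,0,-0.053],
    [0,0,-0.053],
    [0,0,-0.05],
    [0,0,-0.035],
    [0,0,-0.005],
    [0,0,0.02],
    [0,0,0.03]
  ],
  "rot": [
    [0,0,0],
    [0,0,0],
    [0,0,0],
    [0,0,0],
    [0,0,0],
    [0,0,0],
    [0,0,0],
    [0,0,0],
    [0,0,0],
    [0,0,0],
    [0,0,0],
    [0,0,0],
    [0,0,0],
    [0,0,0]
  ]
}}

```text
clock: 36.25
position: [0.5228, 0.4385, 0.1888]
tool_rot: [-3.129, 0.245, -0.006]
wrist_force: [-0.1, -0.5, -2.7]
finger_gap: 0.0573
grasp_force: 10.9
```

```bash
python3 - <<'E'
from h import *
grab('top','t9');o=arm.observe();print(o['clock'],o['position'],o['tool_rot'],o['finger_gap'])
# sharpener now, by difference to the acrylic/desk background at its pre-knock state (t3: spot empty)
d=cv2.absdiff(cv2.imread('pics/t9.png'),cv2.imread('pics/t3.png')).max(2)[165:225,325:385]; m=(d>14).astype('uint8')
n,l,s,c=cv2.connectedComponentsWithStats(m)
for i in range(1,n):
    if s[i,4]>4: u,v=c[i]+[325,165]; print(s[i,4],np.round((u,v),1),onz('t9',u,v,.014)[:2])
for p in [(198,330),(265,315),(232,323)]: print(onz('t5',320+(p[0]+.5)/8-.5,165+(p[1]+.5)/8-.5,.016)[:2])
E
```

```text
36.3 [0.52281916 0.43854616 0.18901022] [-3.12873586  0.24486437 -0.00572189] 0.057892790676133905
74 [347.4 167.5] [ 0.64339884 -0.36016797]
112 [340.2 182.1] [ 0.59126898 -0.33370158]
78 [344.2 198. ] [ 0.53493306 -0.34663793]
9 [349.2 204.6] [ 0.51176838 -0.36346809]
[ 0.50709596 -0.34592584]
[ 0.51365067 -0.37526786]
[ 0.51015249 -0.36080241]
```

{"method": "servo_tool", "body": {
  "fingers": [0.3,0.3,0.3,0.3,0.3,0.3,0.3,0.3,0.3,0.3,0.3,0.3,0.3,0.3,0.3,0.3,0.3],
  "dp": [
    [0,-0.03,0],
    [-0.004,-0.08,0],
    [-0.008,-0.13,0],
    [-0.012,-0.18,0],
    [-0.016,-0.23,0],
    [-0.02,-0.28,0],
    [-0.024,-0.33,0],
    [-0.028,-0.38,0],
    [-0.031,-0.415,0],
    [-0.031,-0.43,0],
    [-0.031,-0.43,-0.02],
    [-0.031,-0.43,-0.05],
    [-0.031,-0.43,-0.08],
    [-0.031,-0.43,-0.095],
    [-0.031,-0.43,-0.1],
    [-0.031,-0.43,-0.1],
    [-0.031,-0.43,-0.1]
  ],
  "rot": [
    [0,0,0.02],
    [0,0,0.05],
    [0,0,0.08],
    [0,0,0.11],
    [0,0,0.14],
    [0,0,0.17],
    [0,0,0.19],
    [0,0,0.21],
    [0,0,0.21],
    [0,0,0.21],
    [0,0,0.21],
    [0,0,0.21],
    [0,0,0.21],
    [0,0,0.21],
    [0,0,0.21],
    [0,0,0.21],
    [0,0,0.21]
  ]
}}

```text
clock: 38.42
position: [0.4919, 0.0081, 0.0864]
tool_rot: [3.14, 0.085, 0.003]
wrist_force: [0.1, 1.0, -1.3]
finger_gap: 0.0574
grasp_force: 10.9
```

{"method": "servo_tool", "body": {
  "fingers": [0.3,0.3,0.3,0.3,0.3,0.3,0.3,0.3,0.2,0.1,0,-0.1,-0.1,-0.1,-0.1,-0.1,-0.1,-0.1],
  "dp": [
    [0.001,-0.015,-0.003],
    [0.002,-0.035,-0.003],
    [0.003,-0.055,-0.003],
    [0.004,-0.075,-0.003],
    [0.005,-0.095,-0.003],
    [0.006,-0.11,-0.003],
    [0.006,-0.114,-0.003],
    [0.006,-0.114,-0.003],
    [0.006,-0.114,-0.003],
    [0.006,-0.114,-0.003],
    [0.006,-0.114,-0.003],
    [0.006,-0.114,-0.003],
    [0.006,-0.114,-0.003],
    [0.006,-0.114,-0.003],
    [0.006,-0.114,-0.003],
    [0.006,-0.114,-0.003],
    [0.006,-0.114,-0.003],
    [0.006,-0.114,-0.003]
  ],
  "rot": [
    [0,0,0],
    [0,0,0],
    [0,0,0],
    [0,0,0],
    [0,0,0],
    [0,0,0],
    [0,0,0],
    [0,0,0],
    [0,0,0],
    [0,0,0],
    [0,0,0],
    [0,0,0],
    [0,0,0],
    [0,0,0],
    [0,0,0],
    [0,0,0],
    [0,0,0],
    [0,0,0]
  ],
  "newtons": 24
}}

```text
clock: 40.67
position: [0.4972, -0.106, 0.0822]
tool_rot: [3.14, 0.085, 0.0]
wrist_force: [0.3, 1.1, 0.0]
finger_gap: 0.048
grasp_force: 24.0
```

{"method": "servo_tool", "body": {
  "fingers": [-0.1,-0.1,-0.1,-0.1,-0.1,-0.1,-0.1,-0.1,-0.1,-0.1,-0.1,-0.1,-0.1,-0.1,-0.1,-0.1,-0.1,-0.1,-0.1,-0.1],
  "dp": [
    [0,0,0.006],
    [-0.0005,0.01,0.01],
    [-0.002,0.035,0.01],
    [-0.003,0.065,0.01],
    [-0.005,0.095,0.01],
    [-0.006,0.115,0.02],
    [-0.006,0.125,0.05],
    [-0.006,0.13,0.08],
    [-0.01,0.145,0.1],
    [-0.02,0.18,0.1],
    [-0.03,0.22,0.1],
    [-0.04,0.265,0.1],
    [-0.05,0.31,0.1],
    [-0.06,0.355,0.1],
    [-0.07,0.4,0.1],
    [-0.08,0.445,0.1],
    [-0.09,0.49,0.1],
    [-0.097,0.525,0.1],
    [-0.1,0.5375,0.09],
    [-0.1,0.5375,0.06]
  ],
  "rot": [
    [0,0,0],
    [0,0,0],
    [0,0,0],
    [0,0,0],
    [0,0,0],
    [0,0,0],
    [0,0,0],
    [0,0,0],
    [0,0,0],
    [0,0,0],
    [0,0,0],
    [0,0,0],
    [0,0,0],
    [0,0,0],
    [0,0,0],
    [0,0,0],
    [0,0,0],
    [0,0,0],
    [0,0,0],
    [0,0,0]
  ]
}}

```text
clock: 43.18
position: [0.3969, 0.4329, 0.1428]
tool_rot: [-3.139, -0.087, -0.003]
wrist_force: [0.5, -0.1, -2.2]
finger_gap: 0.0478
grasp_force: 24.0
```

{"method": "servo_tool", "body": {
  "fingers": [-0.1,-0.1,-0.1,-0.1,-0.1,0,0.2,0.3,0.3,0.3,0.3,0.3,0.3,0.3,0.3],
  "dp": [
    [0,0,-0.02],
    [0,0,-0.035],
    [0,0,-0.041],
    [0,0,-0.041],
    [0,0,-0.041],
    [0,0,-0.041],
    [0,0,-0.041],
    [0,0,-0.041],
    [0,0,-0.041],
    [0,0,-0.041],
    [0,0,-0.04],
    [0,0,-0.025],
    [0,0,0],
    [0,0,0.025],
    [0,0,0.04]
  ],
  "rot": [
    [0,0,0],
    [0,0,0],
    [0,0,0],
    [0,0,0],
    [0,0,0],
    [0,0,0],
    [0,0,0],
    [0,0,0],
    [0,0,0],
    [0,0,0],
    [0,0,0],
    [0,0,0],
    [0,0,0],
    [0,0,0],
    [0,0,0]
  ]
}}

```text
clock: 45.05
position: [0.3976, 0.4319, 0.185]
tool_rot: [-3.138, -0.084, -0.004]
wrist_force: [0.2, -0.0, -2.3]
finger_gap: 0.0574
grasp_force: 10.9
```

```bash
python3 - <<'E'
from h import *
look('10')
E
```

```text
45.15 [0.3978245  0.43219355 0.18509162] [-3.13742325 -0.08447461 -0.0051828 ] 0.05762012035639814
```

View pics/m10.png

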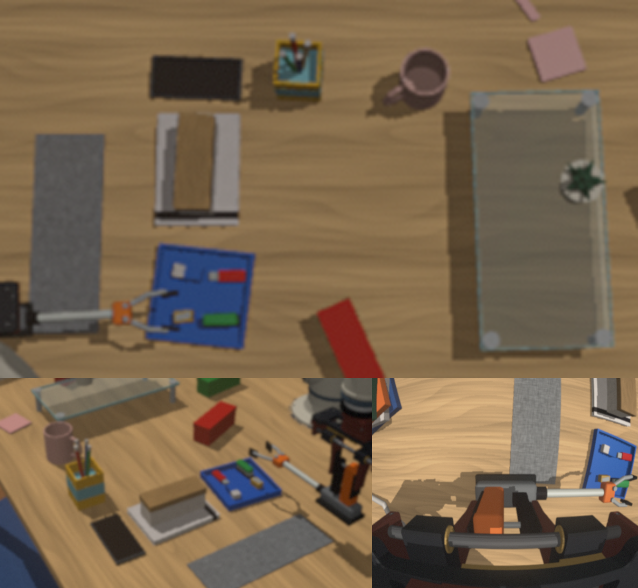

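All four things are in the tray and the gap under the riser is empty. The box stands on the notebook and the bystanders are untouched. Now parking the reacher.

{"method": "servo_tool", "body": {
  "fingers": [0.3,0.3,0.3,0.3,0.3,0.3,0.3,0.3,0.3,0.3,0.3,0.3,0.3,0.3,0.3,0.3,0.3,0.3,0.3,0.3],
  "dp": [
    [0,0,0],
    [0,0,0],
    [0.005,-0.01,0],
    [0.01,-0.02,0],
    [0.015,-0.03,0],
    [0.02,-0.04,0],
    [0.025,-0.05,0],
    [0.03,-0.055,0],
    [0.034,-0.06,0],
    [0.038,-0.066,0],
    [0.038,-0.066,0],
    [0.038,-0.066,0],
    [0.038,-0.066,0],
    [0.038,-0.066,0],
    [0.038,-0.066,-0.02],
    [0.038,-0.066,-0.05],
    [0.038,-0.066,-0.075],
    [0.038,-0.066,-0.09],
    [0.038,-0.066,-0.095],
    [0.038,-0.066,-0.095]
  ],
  "rot": [
    [0,0,0.06],
    [0,0,0.17],
    [0,0,0.29],
    [0,0,0.41],
    [0,0,0.53],
    [0,0,0.65],
    [0,0,0.77],
    [0,0,0.89],
    [0,0,1.01],
    [0,0,1.13],
    [0,0,1.25],
    [0,0,1.37],
    [0,0,1.48],
    [0,0,1.54],
    [0,0,1.55],
    [0,0,1.55],
    [0,0,1.55],
    [0,0,1.55],
    [0,0,1.55],
    [0,0,1.55]
  ]
}}

```text
clock: 47.7
position: [0.4352, 0.3655, 0.0872]
tool_rot: [2.185, 2.257, 0.0]
wrist_force: [-0.7, -0.3, -1.7]
finger_gap: 0.0575
grasp_force: 10.9
```

{"method": "servo_tool", "body": {
  "fingers": [0.3,0.3],
  "dp": [
    [0,0,0],
    [0,0,0]
  ],
  "rot": [
    [0,0,0],
    [0,0,0]
  ]
}}

```text
clock: 47.95
position: [0.4356, 0.3658, 0.0882]
tool_rot: [2.184, 2.258, 0.003]
wrist_force: [0.1, 0.5, -2.7]
finger_gap: 0.0571
grasp_force: 10.9
```

{"method": "servo_tool", "body": {
  "fingers": [0.3,0.3,0.3,0.35,0.4,0.5,0.7,1,1,1,1,1,1,1,1,1,1,1],
  "dp": [
    [0,0,-0.002],
    [0,0,-0.0035],
    [0,0,-0.0035],
    [0,0,-0.0035],
    [0,0,-0.0035],
    [0,0,-0.0035],
    [0,0,-0.0035],
    [0,0,-0.0035],
    [0,0,-0.0035],
    [0,0,-0.0035],
    [0,0,0.01],
    [0,0,0.05],
    [0,0,0.1],
    [0,0,0.14],
    [0,-0.03,0.16],
    [0,-0.06,0.16],
    [0,-0.06,0.16],
    [0,-0.06,0.16]
  ],
  "rot": [
    [0,0,0],
    [0,0,0],
    [0,0,0],
    [0,0,0],
    [0,0,0],
    [0,0,0],
    [0,0,0],
    [0,0,0],
    [0,0,0],
    [0,0,0],
    [0,0,0],
    [0,0,0],
    [0,0,0],
    [0,0,0],
    [0,0,0],
    [0,0,0],
    [0,0,0],
    [0,0,0]
  ]
}}

```text
clock: 50.2
position: [0.4351, 0.3059, 0.2475]
tool_rot: [-2.184, -2.257, -0.001]
wrist_force: [0.3, -0.0, -0.5]
finger_gap: 0.088
grasp_force: 0.0
```

```bash
python3 - <<'E'
from h import *
look('11')
E
```

```text
50.3 [0.43496163 0.30613594 0.24690029] [-2.18346055e+00 -2.25825617e+00  7.04807303e-04] 0.08792159893525485
```

View pics/m11.png

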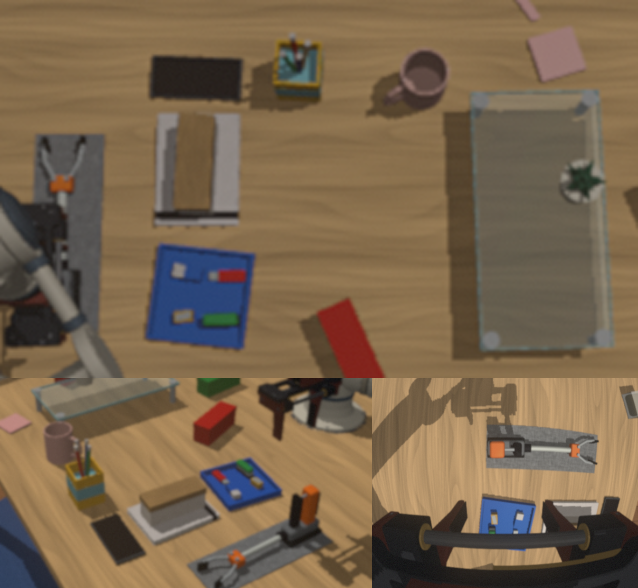

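The last picture shows the reacher upright along its mat with its jaws open, all four things in the tray, the box on the notebook, and the robot clear of everything.

```bash
python3 -c "
from plant import arm
print(arm.finish_job())"
```

```text
the job is handed in; nothing more can be done
None
```

The job is handed in; in the last picture the box stood on the notebook, all four fallen things lay in the blue tray, the reacher was back on its mat with the trigger released, and the plant, mug, phone and pen pot looked unmoved (no verdict was returned).

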